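# Stand the job card in the sprung clip of the packing-desk caddy

## Robot

A 6-joint arm with a two-finger parallel gripper is mounted at the origin on the work surface. World frame = base frame: x ahead of the robot, y to its left, z up, the work surface at z = 0. Lengths are in m, angles in degrees, forces in N, time in s.
With the tool pointing down it reaches from about 0.4 to 0.825 m from the base axis. Payload 7 kg.
Tool frame: the origin (TCP) lies on the front face of the gripper's body, between the roots of the fingers; the fingertips stand 66 mm ahead of it and the grasp point (between the pads) lies 47 mm ahead of it; z points along the fingers, y is the line along which they close (so a half turn about z gives the same grasp; the last joint's range is limited). The gripper opens to 88 mm and grips with 3 to 60 N. Pads are 19 mm wide; open, the fingers measure 130 mm over their backs; the gripper's body (78 mm by 193 mm) begins 47 mm behind the grasp point.
Start: joints at [-57.29, 20.546, 0.682, 0, -70.136, -16.507], TCP at [0.188, -0.648, 0.292] pointing down, gripper open.
Joint ranges: [-176.03, 176.03], [-82.01, 121.73], [-58.28, 71.71], [-173.87, 95.51], [-174.79, -0.11], [-173.66, 173.66]. Speed limits (degrees/s): [136.94, 136.94, 172.46, 180, 180, 180].

## Interface

Orientations are given as [roll, pitch, yaw] about the fixed x, y, z axes, in that order (R = Rz(yaw) Ry(pitch) Rx(roll)).
In Python, from plant import ctrl gives the robot as it stands.
- The arm moves only by the tool send_rows, never from a script. Its argument "deltas" is a list of rows, each a list of 2 entries, a list of its own where there are three numbers: the shift along the tool's x, y, z each as a share of 800 mm, from -1 to 1, then the turn about the tool's z as a share of 90 degrees, from -1 to 1. A call has exactly 5 rows; each row is the pose to reach, as a shift and turn from the pose commanded when the call began, along the tool's axes at that moment; what a row does not reach only later rows make up. A row lasts 1/12 s, in which the tool goes at most 41.7 mm and 7.16 degrees, less where a joint would pass 70% of its speed; a pose out of reach is approached as far as the arm can. A call with a number of a shift or a turn outside -1 to 1 is refused whole. A call with a gripper value outside its range is refused whole. "gripper" is the opening, from 0 (shut) to 1 (fully open), set as the call begins (left out, the last holds). The fingers move at their own pace and stop on an object; the grip force is fixed at half the most. Time passes only in rows, so rows that repeat a pose let the fingers close, or fill a call up. It gives the time, the measured TCP pose, the force, the opening and the grip force at its end, in the units of the state.
- ctrl.get_obs(): the state, without advancing time (a new reading comes with each control period).
- ctrl.snapshot(name): name is "scene" or "top" or "wrist"; returns a dict with "color" (420x560x3 uint8, red, green, blue), "vertical_fov" (degrees; the focal length in pixels is half the picture's height over the tangent of half this angle, whatever the lens; pixels are square), "cx", "cy" (the principal point, pixels), "rvec" (rotation vector, rad) and "tvec" (3), from world to camera coordinates, as OpenCV has them. Camera axes: x right, y down, z forward; pixel columns grow to the right and rows downward; lengths in m; the calibration is good to about 2 mm. A picture is of the moment at which its call begins. There is no depth.
- ctrl.close_job(): hands the job in; it is judged then, once.
Trained networks look in a picture, given as the dict that the camera call returned (one of the last four; its "shot" number tells which), for a name from the list of things; names that differ only in an ending like _2 or _b are one class to them, and where a whole thing is asked for, a point or a joint stands for the part that bears it (a point fixed in the world has none). Each returns a list of dicts, best first, with "conf" (0 to 1); they miss things now and then, are a little off and sometimes report something else, mostly with a low value. They report only what shows in the picture. A call takes as long as a camera call. They do not tell look-alikes from the thing itself.
- ctrl.boxes_of(picture, thing): "xy" ([column, row] as shares, 0 to 1, of the picture: columns of its width, rows of its height, amid what is visible of it).
- ctrl.cut_out(picture, thing): "pixels" (420x560 bool, what is visible of it) and "xy" ([column, row] as shares, 0 to 1, of the picture: columns of its width, rows of its height, amid what is visible of it).
The state is a dict: "clock": time; "joint_pos": joint angles; "qvel": joint speeds; "tau": joint torques, N m; "tool_pos": TCP position; "orientation": TCP orientation; "force": force on the tool from outside, world axes, zero at the start; "moment": the same for the moment, N m; "opening": finger opening in m; "gripper_force": force on a finger pad.
Only numpy, scipy, OpenCV 4.12 (cv2) and the standard library are available. Lean on these libraries where they do the work, as an engineer would, in place of code of your own. Each camera call takes 0.05 s, during which the arm holds its last target. There are 200 camera calls.

## Task

Put up the job card for this order: take the red card frame that lies face up on the packing table and stand it upright in the spring clip at the back of the black desk caddy, in the middle of the clip, its thin metal edge pressed fully home between the jaws and its white printed face towards the pen cup. The sloped steel rest is there to prop it on while you change your grip from across its width to its top bar. Leave the other things on the table where they are.

Things in the scene. Friction and masses are not known exactly. Their poses are not given: they have to be found in the camera images.
- card_center (a point): Centre and balance point of the loose card frame, 128 x 64 x 10 mm, about 0.14 kg. x runs along the 128 mm towards the aluminium top bar, y across the 64 mm width, z out of the white printed face. It starts flat on the table, face up. Red plastic, square sided; the uppermost 14 mm is the top bar, also 10 mm thick; the lowest 28 mm is the bare thin metal edge.
- card_foot (a point): Middle of the tip of the frame's thin metal edge, 64 mm from the centre along -x, half-way through the thickness; axes as the frame. The edge is 28 mm long, as wide as the frame (64 mm) and 4 mm thick, mid-way in the frame's 10 mm; its tip is rounded.
- card_face (a point): Point on the frame's white printed face, 30 mm from the centre towards the metal edge and 5 mm out from mid-thickness; axes as the frame.
- rest_lip (a point): Inner corner of the sloped rest, where back plate meets lip, mid-width, 20 mm above the table. x level, from lip to back; z up. The plate rises from here towards +x at 50 degrees above level, 84 mm long, 50 mm wide; the lip stands 16 mm out, square to the plate.
- rest: Sloped rest of dark bent steel, fixed; foot plate 110 x 70 mm, origin in the middle of its underside, axes as rest_lip. A card propped on it has its edge's tip on the lip, its back flat on the plate, its face up and to the front (-x), and its uppermost 44 mm free above the plate.
- clip (a point): Middle of the floor of the clip's channel (5.6 mm wide), 16 mm above the table. x level, to the back of the caddy; jaws and channel run along y; z up. Two sprung steel jaws, 50 mm long, pinch on a line 14 mm above here, 1 mm apart when shut, and flare above to a 11 mm wide mouth with yellow lips, tops 26 mm above here.
- jaw_front (a joint): Front jaw of the clip, hinged at its foot: 0 shut, about 0.08 rad parted by the 4 mm edge. The back jaw is its mirror image. Pushing the edge down between them takes 8 to 15 N at the pinch line, less below it; it is home when its tip stands on the channel floor, and friction keeps it there once let go.
- caddy: Black desk caddy, 200 (x) x 150 mm with a 16 mm rim, fixed; origin in the middle of its underside, x to its back. The clip is 60 mm behind the origin. The clear pen cup, 68 mm across, stands 28 mm in front of it, pens up to 136 mm high, so a hand cannot come to the clip level from the front.
- dispenser: Black desk tape dispenser, 66 x 150 mm, 94 mm high, 0.9 kg, loose; origin in the middle of its underside. To be left alone.
- masking_roll: Roll of masking tape lying flat, 100 mm across, 25 mm high, loose; origin in the middle of its underside. To be left alone.
- tape_measure: Red tape measure, 66 x 70 x 36 mm, loose; origin in the middle of its underside. To be left alone.
- oak_block: Oak block, 85 x 85 x 70 mm, loose; origin in the middle of its underside. To be left alone.
There are look-alikes about, which are no part of the job. Leave any pink or turquoise look-alike of the part that bears card_center alone.

How it is judged:
By the outcome, as a careful person would: the job done as asked, in the order asked, and still so for the second after the job is handed in, with the robot touching nothing.
It also fails if it takes over 66 s, if anything falls off the work surface, if the arm or the gripper's body presses on something with over 40 N, if the wrist force passes 120 N, or if a joint passes its speed limit or range.

## Working session

There is one attempt and no reset: what is moved stays moved. The work goes in short steps, Python scripts to look and compute and a tool call to move; the robot and the scene stay as the last step left them, time stands still between calls to the robot, and variables do not carry over. Pictures are saved under pics/ and viewed, at most 10 in all, crops included, and the job is handed in when it is done.

Besides the shell and the picture viewer there is one more tool, called by a JSON object that holds its "api" and its "payload". send_rows: Moves the arm, as the interface text tells. Shift numbers are shares of 800 mm and turn numbers shares of 90 degrees, none past 1 either way. Its arguments: {"type":"object","properties":{"deltas":{"type":"array","items":{"type":"array"}},"gripper":{"type":"number"}},"required":["deltas"]}

```bash
mkdir -p pics; ls
cat > h.py <<'E'
import numpy as np, cv2
from plant import ctrl
def cam(s):
    R=cv2.Rodrigues(np.array(s["rvec"],float))[0]; t=np.array(s["tvec"],float).ravel()
    f=210/np.tan(np.radians(s["vertical_fov"])/2)
    return R,t,f,s["cx"],s["cy"]
def ray(s,uv,z):
    R,t,f,cx,cy=cam(s); d=R.T@np.array([(uv[0]-cx)/f,(uv[1]-cy)/f,1]); o=-R.T@t
    return o+d*(z-o[2])/d[2]
def proj(s,p):
    R,t,f,cx,cy=cam(s); c=R@np.asarray(p,float)+t
    return np.array([cx+f*c[0]/c[2],cy+f*c[1]/c[2]])
def save(s,n,crop=None,k=1):
    im=s["color"][...,::-1]
    if crop: x0,y0,x1,y1=crop; im=im[y0:y1,x0:x1]
    cv2.imwrite(f"pics/{n}.png",cv2.resize(im,None,fx=k,fy=k,interpolation=cv2.INTER_CUBIC))
E
python3 - <<'E'
from h import *
np.set_printoptions(precision=4,suppress=True)
print(ctrl.get_obs())
S=[]
for n in ("top","scene"):
    s=ctrl.snapshot(n); S.append(s["color"][...,::-1])
    R,t,f,cx,cy=cam(s); print(n,f,cx,cy,-R.T@t,R[2])
    save(s,n,k=1.4)
    for th in ("card_center","card_foot","card_face","rest_lip","rest","clip","caddy","dispenser","masking_roll","tape_measure","oak_block"):
        for r in ctrl.boxes_of(s,th)[:4]:
            uv=np.array(r["xy"])*[560,420]; print(th,round(r["conf"],2),uv.round(1),ray(s,uv,0.01).round(3))
E
```

```text
pics
{'clock': 0.0, 'joint_pos': array([-57.2899,  20.5909,   0.6338,  -0.0194, -70.1344, -16.5075]), 'qvel': array([ 0.0692, -0.0289,  0.0007,  0.0264,  0.0345, -0.0372]), 'tau': array([ -0.0024, -58.2718,  29.3063,   6.997 ,   0.007 ,  -0.0002]), 'tool_pos': array([ 0.1882, -0.6478,  0.2912]), 'orientation': array([ 179.9071,   -0.0086, -163.804 ]), 'force': array([-0.0007,  0.8152, -0.9709]), 'moment': array([-0.0325, -0.0204, -0.0072]), 'gripper_force': 0.0, 'opening': 0.08751934253645516}
top 442.64619870862373 273.7711612956456 201.2293511002754 [ 0.4851 -0.0159  1.2772] [ 0.0585  0.0229 -0.998 ]
card_center 0.97 [362.3 218. ] [ 0.515 -0.24   0.01 ]
card_center 0.81 [387.4 273.5] [ 0.359 -0.311  0.01 ]
card_center 0.62 [390.3 160.4] [ 0.681 -0.319  0.01 ]
card_foot 0.96 [391.7 159.1] [ 0.685 -0.323  0.01 ]
card_foot 0.95 [358.9 216.5] [ 0.519 -0.23   0.01 ]
card_foot 0.68 [387.2 270.7] [ 0.367 -0.31   0.01 ]
card_foot 0.58 [232.9 129.3] [0.767 0.135 0.01 ]
card_face 0.98 [384.3 270.3] [ 0.368 -0.302  0.01 ]
card_face 0.9 [358.  217.6] [ 0.516 -0.228  0.01 ]
card_face 0.75 [392.
[... 941 characters left out ...]
.01 ]
card_face 0.89 [222.  302.3] [ 0.683 -0.323  0.01 ]
card_face 0.87 [222.7 245.1] [ 0.53  -0.225  0.01 ]
card_face 0.67 [171.  222.5] [ 0.36  -0.311  0.01 ]
rest_lip 0.74 [268.9 190.2] [0.447 0.008 0.01 ]
rest_lip 0.38 [144.1 277.2] [ 0.48  -0.462  0.01 ]
rest 0.64 [274.9 196.7] [0.481 0.008 0.01 ]
clip 0.62 [331.2 156. ] [0.459 0.27  0.01 ]
caddy 0.61 [329. 158.] [0.462 0.258 0.01 ]
dispenser 0.94 [296.3 272. ] [ 0.737 -0.103  0.01 ]
dispenser 0.51 [217.4 244.5] [ 0.518 -0.237  0.01 ]
masking_roll 0.6 [354.2 224.1] [0.719 0.141 0.01 ]
tape_measure 0.91 [142.  279.3] [ 0.482 -0.47   0.01 ]
tape_measure 0.61 [355. 229.] [0.734 0.131 0.01 ]
oak_block 0.84 [385.3 130.6] [0.488 0.509 0.01 ]
```

View pics/top.png

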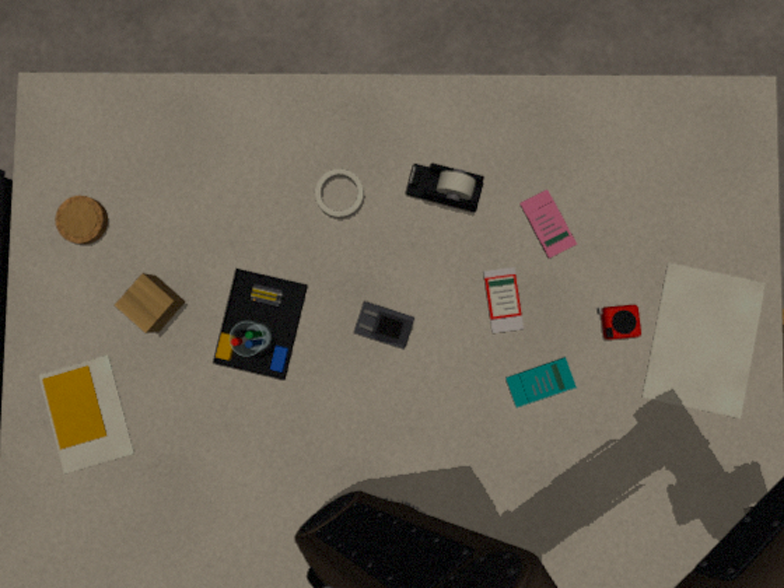

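View pics/scene.png

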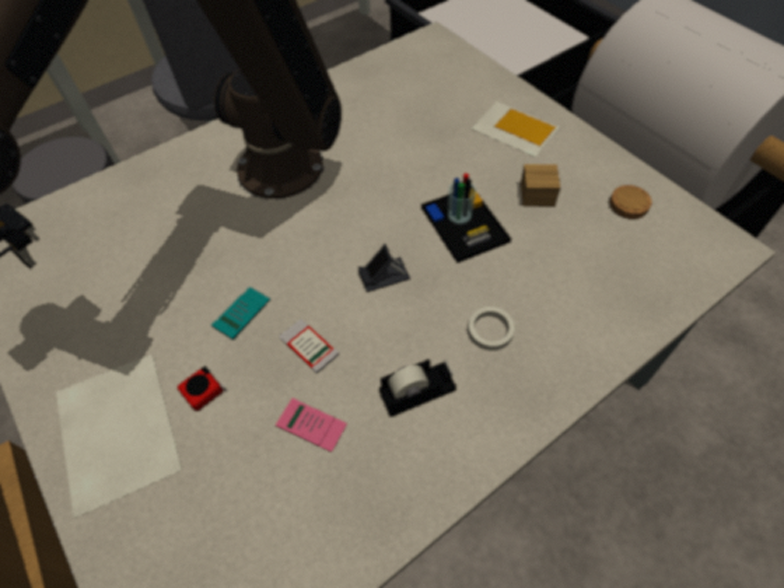

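The red card (top pic px 359,216) is the one meant. The pink (391,160) and turquoise (387,273) cards are look-alikes. Its bare edge points to the robot and its green header and top bar point away. I'll confirm this in a crop, together with the rest and the clip.

Run:
```python
from h import *
s=ctrl.snapshot("top"); q=ctrl.snapshot("scene")
def c(s,x,y,w,h,k): return cv2.resize(s["color"][y:y+h,x:x+w,::-1],(w*k,h*k),interpolation=cv2.INTER_CUBIC)
a=np.hstack([c(s,327,180,65,65,4),c(s,240,200,65,65,4),c(s,150,185,65,65,4)])
b=np.hstack([c(q,190,215,65,65,4),c(q,245,160,65,65,4),c(q,297,120,65,65,4)])
cv2.imwrite("pics/crop1.png",np.vstack([a,b]))
```

```text
(no output)
```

View pics/crop1.png

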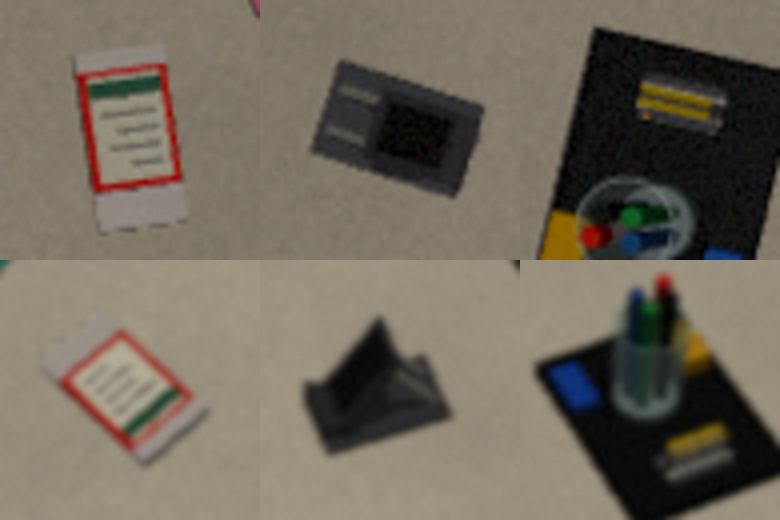

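The crop confirms the red card: grey top bar and green header away from the robot, bare 28 mm edge towards it. The rest has its braces on the +y side and its plate towards −y. The clip is behind the cup, at +x. Next I'll measure poses from the masks.

```bash
cat >> h.py <<'E'
def go(p,yaw=None):
    """print shares for a move to TCP p (m), yaw (deg)"""
    o=ctrl.get_obs(); P=np.array(o["tool_pos"]); r,pi,y=np.radians(o["orientation"])
    d=np.asarray(p)-P; c,s=np.cos(y),np.sin(y)
    sh=np.array([c*d[0]+s*d[1], s*d[0]-c*d[1], -d[2]])
    tn=0 if yaw is None else -((yaw-np.degrees(y)+180)%360-180)
    print("from",P.round(4),"yaw",np.degrees(y).round(2),"shift mm",(sh*1e3).round(1),"share",(sh/.8).round(4),"turn",round(tn,2),"share",round(tn/90,4),"rows",round(np.linalg.norm(sh)/.0417,1),round(abs(tn)/7.16,1))
def rect(s,th,z,near=None,k=0):
    rs=ctrl.cut_out(s,th)
    if near is not None: rs=sorted(rs,key=lambda r:np.linalg.norm(np.array(r["xy"])*[560,420]-near))
    m=rs[k]["pixels"].astype(np.uint8); cs=max(cv2.findContours(m,0,2)[0],key=cv2.contourArea)
    w=np.array([ray(s,q[0],z)[:2] for q in cs],np.float32)*1000
    return cv2.minAreaRect(w),rs[k]["conf"],m
E
python3 - <<'E'
from h import *
np.set_printoptions(precision=4,suppress=True)
s=ctrl.snapshot("top"); q=ctrl.snapshot("scene")
for n,i,uv in (("top",s,(359,216)),("scene",q,(221,244))): print(n,"card",rect(i,"card_center",.007,uv)[:2])
for n,i,uv in (("top",s,(274,233)),("scene",q,(275,196))): print(n,"rest",rect(i,"rest",.004,uv)[:2])
for n,i,uv in (("top",s,(186,230)),("scene",q,(329,158))): print(n,"caddy",rect(i,"caddy",.01,uv)[:2])
for th in ("clip","rest_lip","card_face","card_foot"):
  for i in (s,q):
    for r in ctrl.boxes_of(i,th)[:3]: print(th,r["conf"],np.array(r["xy"])*[560,420])
w=ctrl.snapshot("wrist"); R,t,f,cx,cy=cam(w); print("wristcam",f,-R.T@t,R)
go([.515,-.235,.29],-172)
E
```

```text
top card (((526.8389282226562, -230.34893798828125), (125.57447052001953, 64.253173828125), 7.527929782867432), 0.6)
scene card (((360.2257080078125, -308.0648498535156), (65.96192932128906, 129.23544311523438), 20.355241775512695), 0.93)
top rest (((471.8113098144531, 12.843879699707031), (112.54716491699219, 70.84809875488281), 73.61268615722656), 0.93)
scene rest (((447.0982666015625, 14.940765380859375), (110.85458374023438, 117.89068603515625), 74.4251708984375), 0.55)
top caddy (((469.61309814453125, 266.6656494140625), (156.38491821289062, 205.05801391601562), 78.22981262207031), 0.89)
scene caddy (((446.398193359375, 268.83544921875), (164.14328002929688, 260.9338073730469), 75.24494934082031), 0.9)
clip 0.58 [183.904 231.42 ]
clip 0.93 [331.296 158.088]
clip 0.52 [221.312 246.918]
rest_lip 0.96 [274.904 230.496]
rest_lip 0.65 [272.328 192.906]
card_face 0.8 [391.216 159.39 ]
card_face 0.76 [383.88  273.504]
card_face 0.74 [359.072 215.88 ]
card_face 0.86 [219.912 246.498]
card_face 0.85 [169.12  220.794]
card_face 0.78 [223.888 303.114]
card_foot 0.83 [359.52  217.518]
card_foot 0.81 [390.712 160.104]
card_foot 0.3 [272.384 234.108]
card_foot 0.82 [218.4   245.406]
card_foot 0.8 [172.424 223.692]
card_foot 0.72 [221.872 301.812]
wristcam 336.07188372853585 [ 0.1173 -0.6696  0.3846] [[-0.2787  0.9604 -0.0002]
 [ 0.9241  0.2682  0.2723]
 [ 0.2616  0.0757 -0.9622]]
from [ 0.1884 -0.6482  0.2922] yaw -163.79 shift mm [-429.   305.6    2.2] share [-0.5362  0.382   0.0028] turn 8.21 share 0.0912 rows 12.6 1.1
```

{"api": "send_rows", "payload": {"deltas": [[[-0.0367,0.0256,0],0],[[-0.0734,0.0512,0],0],[[-0.11,0.0768,0],0],[[-0.1467,0.1024,0],0],[[-0.1833,0.128,0],0]], "gripper": 1}}

```text
clock: 2.57
tool_pos: [0.3012, -0.5076, 0.2923]
orientation: [-180.0, 0.0, -163.8]
force: [1.1, 0.2, 0.0]
opening: 0.0874
gripper_force: 0.0
```

{"api": "send_rows", "payload": {"deltas": [[[-0.0367,0.0256,0],0],[[-0.0734,0.0512,0],0],[[-0.11,0.0768,0],0],[[-0.1467,0.1024,0],0],[[-0.1833,0.128,0],0]]}}

```text
clock: 2.98
tool_pos: [0.4136, -0.3681, 0.2925]
orientation: [-180.0, 0.0, -163.8]
force: [0.0, -0.2, -0.2]
opening: 0.0879
gripper_force: 0.0
```

{"api": "send_rows", "payload": {"deltas": [[[-0.0367,0.0256,0],0.048],[[-0.0734,0.0512,0],0.097],[[-0.11,0.0768,0],0.097],[[-0.1467,0.1024,0],0.097],[[-0.1833,0.128,0],0.097]]}}

```text
clock: 3.4
tool_pos: [0.5259, -0.2288, 0.2925]
orientation: [-180.0, 0.0, -172.5]
force: [0.7, 0.5, -0.4]
opening: 0.0877
gripper_force: 0.0
```

Run:
```python
from h import *
np.set_printoptions(precision=4,suppress=True)
w=ctrl.snapshot("wrist"); save(w,"w1",k=1.4)
c=proj(w,[.5268,-.2303,.007]); print("expected px",c)
for r in ctrl.cut_out(w,"card_center"): print(r["conf"],np.array(r["xy"])*[560,420])
r,cf,m=rect(w,"card_center",.007,c); print(r,cf)
go([.525,-.2306,.29],-172.4)
```

```text
expected px [276.4584 182.7931]
0.78 [194.6 319.2]
0.76 [270.2   176.484]
0.6 [214.312  20.412]
((525.1146240234375, -235.3970947265625), (129.9666748046875, 63.3679084777832), 8.535828590393066) 0.76
from [ 0.5265 -0.2285  0.292 ] yaw -172.33 shift mm [ 1.7 -1.9  2. ] share [ 0.0022 -0.0024  0.0025] turn 0.07 share 0.0008 rows 0.1 0.0
```

View pics/w1.png

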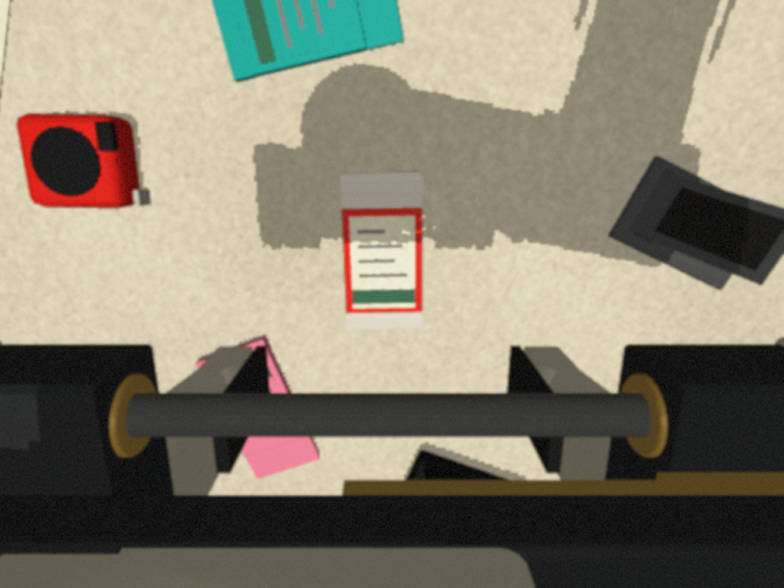

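{"api": "send_rows", "payload": {"deltas": [[[0.0044,-0.007,0.05],-0.0067],[[0.0044,-0.007,0.1],-0.0067],[[0.0044,-0.007,0.15],-0.0067],[[0.0044,-0.007,0.2],-0.0067],[[0.0044,-0.007,0.24],-0.0067]]}}

```text
clock: 3.97
tool_pos: [0.5207, -0.237, 0.0978]
orientation: [180.0, -0.1, -172.0]
force: [0.7, -0.9, -1.0]
opening: 0.0877
gripper_force: 0.0
```

{"api": "send_rows", "payload": {"deltas": [[[0,0,0.01],0],[[0,0,0.02],0],[[0,0,0.03],0],[[0,0,0.04],0],[[0,0,0.04],0]]}}

```text
clock: 4.38
tool_pos: [0.5225, -0.2366, 0.0682]
orientation: [-180.0, 0.0, -171.9]
force: [-0.5, 0.1, -0.7]
opening: 0.0878
gripper_force: 0.0
```

{"api": "send_rows", "payload": {"deltas": [[[0,0,0],0],[[0,0,0],0],[[0,0,0],0],[[0,0,0],0],[[0,0,0],0]], "gripper": 0.6}}

```text
clock: 4.8
tool_pos: [0.5227, -0.2364, 0.0689]
orientation: [-180.0, 0.1, -171.9]
force: [-1.0, 1.9, 3.8]
opening: 0.0632
gripper_force: 30.0
```

{"api": "send_rows", "payload": {"deltas": [[[0,0,-0.04],0],[[0,0,-0.09],0],[[0,0,-0.14],0],[[0,0,-0.19],0],[[0,0,-0.24],0]]}}

```text
clock: 5.22
tool_pos: [0.5217, -0.2363, 0.2622]
orientation: [180.0, -0.0, -171.9]
force: [2.3, -0.6, -2.0]
opening: 0.0634
gripper_force: 30.0
```

Run:
```python
from h import *
np.set_printoptions(precision=4,suppress=True)
w=ctrl.snapshot("wrist"); save(w,"w2",k=1); o=ctrl.get_obs(); print(o["tool_pos"],o["moment"],o["force"],o["joint_pos"])
q=ctrl.snapshot("scene"); im=q["color"][100:310,180:460,::-1]
cv2.imwrite("pics/w2.png",np.vstack([w["color"][:280,:,::-1],cv2.resize(im[:150],(560,300),interpolation=cv2.INTER_CUBIC)]))
```

```text
[ 0.5249 -0.2376  0.2713] [-0.3971 -0.7503  0.0138] [ 4.5327 -1.0315  8.0972] [ -4.8085  11.8029 -14.3821   0.2029 -63.1536 -77.1151]
```

View pics/w2.png

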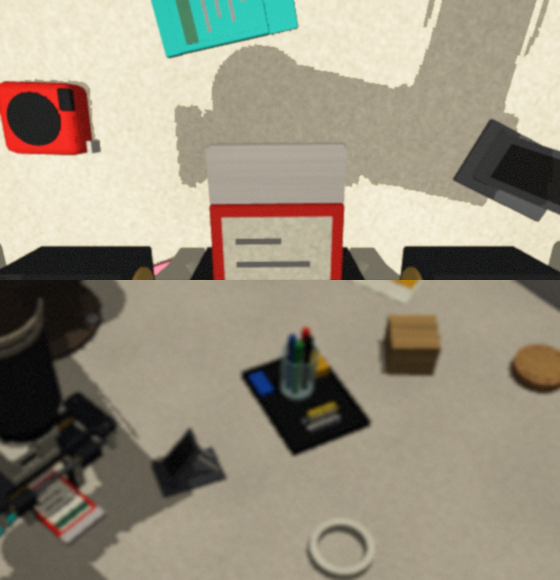

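The card is held level, foot towards the robot (w2: foot edge rows 145–205). I'll move so the wrist camera sees the rest clear of the card.

{"api": "send_rows", "payload": {"deltas": [[[-0.0155,0.029,-0.005],0],[[-0.031,0.058,-0.01],0],[[-0.0465,0.087,-0.015],0],[[-0.062,0.116,-0.02],0],[[-0.0775,0.145,-0.025],0]]}}

```text
clock: 5.73
tool_pos: [0.5673, -0.1117, 0.2801]
orientation: [180.0, -0.0, -171.9]
force: [0.3, -0.7, -1.4]
opening: 0.0634
gripper_force: 30.0
```

{"api": "send_rows", "payload": {"deltas": [[[-0.0155,0.029,-0.005],0],[[-0.031,0.058,-0.01],0],[[-0.0465,0.087,-0.015],0],[[-0.062,0.116,-0.02],0],[[-0.0775,0.145,-0.025],0]]}}

```text
clock: 6.15
tool_pos: [0.6125, 0.012, 0.3]
orientation: [180.0, -0.0, -171.9]
force: [-0.2, -0.4, -0.6]
opening: 0.0638
gripper_force: 30.0
```

{"api": "send_rows", "payload": {"deltas": [[[0,0,0],0],[[0,0,0],0],[[0,0,0],0],[[0,0,0],0],[[0,0,0],0]]}}

```text
clock: 6.57
tool_pos: [0.6121, 0.0098, 0.3]
orientation: [-180.0, -0.0, -172.0]
force: [0.2, -0.9, -1.2]
opening: 0.0639
gripper_force: 30.0
```

Run:
```python
from h import *
np.set_printoptions(precision=4,suppress=True)
w=ctrl.snapshot("wrist"); s=ctrl.snapshot("top"); print(ctrl.get_obs()["tool_pos"])
for n,i in (("wrist",w),("top",s)):
    try:
        r,cf,m=rect(i,"rest",.004); print(n,"rest",r,cf)
    except Exception as e: print(n,e)
    for r in ctrl.cut_out(i,"clip")+ctrl.cut_out(i,"caddy"): print("clip/caddy",r["conf"],np.array(r["xy"])*[560,420],r["pixels"].sum())
im=w["color"][...,::-1].copy()
# overlay model of rest at hypothesised pose
def fr(o,yaw,p): c,s_=np.cos(np.radians(yaw)),np.sin(np.radians(yaw)); return [o[0]+c*p[0]-s_*p[1],o[1]+s_*p[0]+c*p[1],p[2]]
P=[(-.055,-.035,.0),(.055,-.035,.0),(.055,.035,.0),(-.055,.035,.0)]
cv2.polylines(im,[np.array([proj(w,fr((.4718,.0128),73.6,p)) for p in P]).round().astype(int)],True,(0,255,0),1)
a=w["color"][:300,:,::-1]
cv2.imwrite("pics/w3.png",np.vstack([cv2.resize(a,(784,420)),cv2.resize(im[:180,160:560],(400*1,180))[:, :].repeat(1,0) if False else cv2.copyMakeBorder(im[:180,160:560],0,0,0,384,0)]))
np.savez("w3.npz",**{k:np.array(v) for k,v in w.items()}); np.savez("s3.npz",**{k:np.array(v) for k,v in s.items()})
```

```text
[0.6122 0.0099 0.3002]
wrist rest ((463.818603515625, 8.113502502441406), (116.1113510131836, 84.64576721191406), 72.88656616210938) 0.69
clip/caddy 0.84 [508.984 102.9  ] 18910
clip/caddy 0.23 [275.52  222.012] 21824
clip/caddy 0.81 [509.208 100.002] 18791
top rest ((471.6814880371094, 12.340309143066406), (114.36753845214844, 72.56654357910156), 72.53675842285156) 0.78
clip/caddy 0.79 [201.992 218.694] 1091
```

View pics/w3.png

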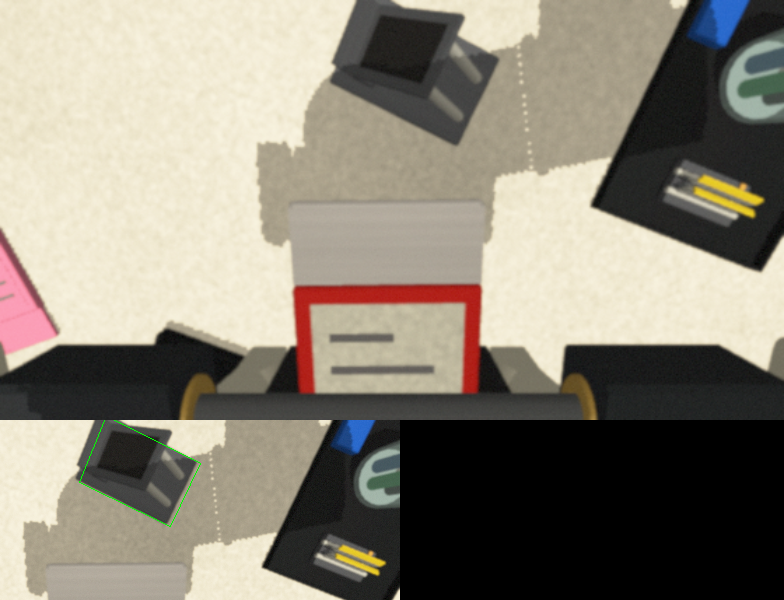

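Foot plate corners (px 237,59 / 327,104 / 356,41), braces on the +y side, so the lip is at −y as assumed. Yellow clip lips are near px (512,138). I'll compute both.

Run:
```python
from h import *
np.set_printoptions(precision=1,suppress=True)
w=dict(np.load("w3.npz")); s=dict(np.load("s3.npz"))
for n,i in (("wrist",w),("top",s)):
    h=cv2.cvtColor(i["color"],cv2.COLOR_RGB2HSV); m=cv2.inRange(h,(22,120,90),(34,255,255))
    N,L,st,ce=cv2.connectedComponentsWithStats(m)
    c0=proj(i,[.53,.25,.042])
    for k in range(1,N):
        if st[k,4]>8 and np.linalg.norm(ce[k]-c0)<60: print(n,st[k],ce[k],ray(i,ce[k],.042)*1e3)
    pts=np.column_stack(np.nonzero(m))[:,::-1]; pts=pts[np.linalg.norm(pts-c0,axis=1)<40]
    if len(pts): print(n,cv2.minAreaRect(np.array([ray(i,p,.042)[:2]*1e3 for p in pts],np.float32)))
c=[ray(w,np.array(p)/1.4,0.002)*1e3 for p in ((332,82),(458,145),(498,58))]
print(*c, np.linalg.norm(c[0]-c[1]),np.linalg.norm(c[1]-c[2])); print("centre",(c[0]+c[2])/2, np.degrees(np.arctan2(*(c[1]-c[0])[[1,0]])),np.degrees(np.arctan2(*(c[1]-c[2])[[1,0]])))
b=[ray(w,np.array(p)/1.4,0.016)*1e3 for p in ((592,206),(758,270))]; print("caddy back edge",*b,np.linalg.norm(b[0]-b[1]))
# plate top corners z=84mm(display px): right edge of dark plate
for p in ((465,17),(416,90),(332,78),(333,80)): print(p,ray(w,np.array(p)/1.4,0.084)*1e3)
```

```text
wrist [498 125  48  22 339] [522.2 135.6] [524. 249.  42.]
wrist [495 133  45  23 288] [517.6 144.1] [532.9 247.2  42. ]
wrist ((527.8153686523438, 247.81991577148438), (53.40264129638672, 16.004642486572266), 76.82955169677734)
top [188 208  10   7  46] [192.2 211.1] [526.7 240.8  42. ]
top ((526.5675048828125, 241.19810485839844), (26.724552154541016, 14.25329875946045), 76.87220764160156)
[487.1 -51.8   2. ] [519.   51.9   2. ] [453.1  70.6   2. ] 108.47083280584116 68.49767581020943
centre [470.1   9.4   2. ] 72.92812630335312 -15.81804053774513
caddy back edge [550.2 163.   16. ] [581.7 311.   16. ] 151.24453108134972
(465, 17) [452.4  32.   84. ]
(416, 90) [495.3   9.8  84. ]
(332, 78) [495.8 -41.4  84. ]
(333, 80) [496.8 -40.7  84. ]
```

{"api": "send_rows", "payload": {"deltas": [[[0.0386,-0.0025,0.01],-0.078],[[0.0772,-0.005,0.02],-0.156],[[0.1158,-0.0075,0.035],-0.234],[[0.1544,-0.01,0.055],-0.312],[[0.193,-0.0125,0.075],-0.39]]}}

```text
clock: 7.38
tool_pos: [0.4597, -0.0213, 0.2398]
orientation: [-180.0, 0.1, -136.5]
force: [0.8, 1.3, -1.4]
opening: 0.0636
gripper_force: 30.0
```

{"api": "send_rows", "payload": {"deltas": [[[0,0,0],-0.078],[[0,0,0],-0.156],[[0,0,0],-0.234],[[0,0,0],-0.312],[[0,0,0],-0.3356]]}}

```text
clock: 7.8
tool_pos: [0.461, -0.0209, 0.2405]
orientation: [-180.0, 0.0, -106.2]
force: [1.0, 0.5, -0.6]
opening: 0.0633
gripper_force: 30.0
```

Run:
```python
from h import *
C=np.array([.458,-.030]); e=np.array([.287,.958])
for u,w in ((9,80),): p=C+e*u/1e3; go([p[0],p[1],.084+w/1e3],-106.7)
print(ctrl.get_obs()["joint_pos"].round(1))
```

```text
from [ 0.461  -0.0209  0.2405] yaw -106.2 shift mm [ 0.6  0.3 76.5] share [0.0008 0.0004 0.0956] turn 0.5 share 0.0056 rows 1.8 0.1
[ 22.    2.6 -29.6   0.  -57.8 -38.2]
```

{"api": "send_rows", "payload": {"deltas": [[[0,0,0.03],0.006],[[0,0,0.06],0.006],[[0,0,0.085],0.006],[[0,0,0.0955],0.006],[[0,0,0.0955],0.006]]}}

```text
clock: 8.22
tool_pos: [0.46, -0.0212, 0.1622]
orientation: [179.8, -0.1, -107.2]
force: [-0.2, -0.2, -0.7]
opening: 0.063
gripper_force: 30.0
```

{"api": "send_rows", "payload": {"deltas": [[[0,0,0.006],0],[[0,0,0.0134],0],[[-0.003,0,0.018],0],[[-0.006,0,0.022],0],[[-0.0088,0,0.0259],0]]}}

```text
clock: 8.63
tool_pos: [0.4634, -0.0142, 0.1435]
orientation: [-180.0, -0.0, -107.2]
force: [-1.9, -6.2, 4.8]
opening: 0.0633
gripper_force: 30.0
```

Run:
```python
from h import *
o=ctrl.get_obs(); print(o["tool_pos"].round(4),o["force"].round(1),o["moment"].round(2))
w=ctrl.snapshot("wrist"); q=ctrl.snapshot("scene")
cv2.imwrite("pics/w4.png",np.vstack([w["color"][:290,:,::-1],cv2.resize(q["color"][140:240,200:360,::-1],(480,300),interpolation=cv2.INTER_CUBIC).__array__() if False else cv2.copyMakeBorder(cv2.resize(q["color"][140:240,200:386,::-1],(558,300),interpolation=cv2.INTER_CUBIC),0,0,0,2,0)]))
```

```text
[ 0.4634 -0.0142  0.1435] [-1.9 -6.2  4.8] [-1.54  0.52 -0.01]
```

View pics/w4.png

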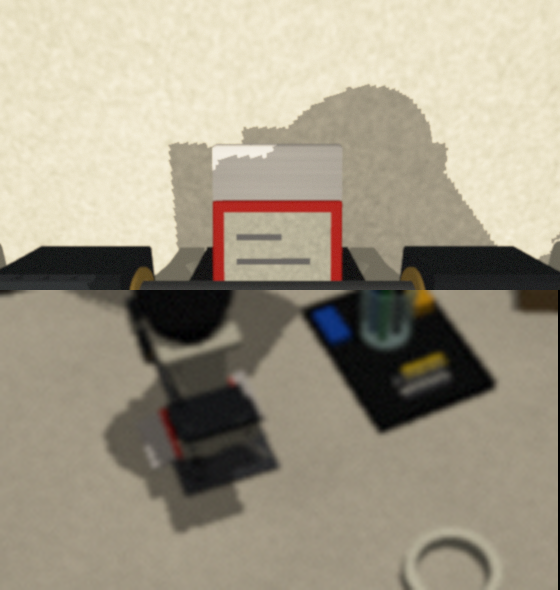

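The foot has dropped about 10 mm (its width shrank 140→131 px), so the card is pivoting on the plate's top edge as planned. I'll continue the arc.

{"api": "send_rows", "payload": {"deltas": [[[-0.007,0,0.005],0],[[-0.0141,0,0.0075],0],[[-0.0195,0,0.0075],0],[[-0.0244,0,0.007],0],[[-0.0244,0,0.007],0]]}}

```text
clock: 9.15
tool_pos: [0.4674, 0.0037, 0.1372]
orientation: [179.8, -0.2, -107.2]
force: [-4.9, -7.5, 8.9]
opening: 0.0638
gripper_force: 30.0
```

```bash
cat >> h.py <<'E'
def foot(n=None):
    w=ctrl.snapshot("wrist"); o=ctrl.get_obs(); print(o["clock"],o["tool_pos"].round(4),o["force"].round(1),o["moment"].round(2))
    if n: save(w,n)
    g=cv2.cvtColor(w["color"],cv2.COLOR_RGB2HSV); m=((cv2.inRange(g,(0,150,90),(6,255,255))|cv2.inRange(g,(174,150,90),(180,255,255)))>0)
    for r in range(100,290,6):
        c=np.nonzero(m[r])[0]
        if len(c)>3: print(r,c.min(),c.max(),end=" | ")
    for r in ctrl.cut_out(w,"card_center")[:1]:
        y=np.nonzero(r["pixels"].any(1))[0]; y0=y.min()
        for d in (2,8,20): c=np.nonzero(r["pixels"][y0+d])[0]; print("\nmask row",y0+d,c.min(),c.max(),r["conf"])
E
python3 -c "
from h import *
foot('w5')"
```

```text
9.2 [0.4674 0.0036 0.1373] [-4.3 -7.7  6.8] [-2.29  1.67  0.06]
202 217 337 | 208 217 337 | 214 217 338 | 220 216 338 | 226 216 338 | 232 215 339 | 238 215 339 | 244 215 340 | 250 213 341 | 256 213 341 | 262 213 341 | 268 212 342 | 274 212 342 | 280 212 342 | 
mask row 157 220 334 0.59

mask row 163 219 334 0.59

mask row 175 220 335 0.59
```

{"api": "send_rows", "payload": {"deltas": [[[-0.003,0,-0.0005],0],[[-0.0055,0,-0.001],0],[[-0.0075,0,-0.001],0],[[-0.0075,0,-0.001],0],[[-0.0075,0,-0.001],0]]}}

```text
clock: 9.67
tool_pos: [0.4681, 0.0078, 0.1379]
orientation: [179.8, -0.3, -107.2]
force: [-4.5, -14.9, 7.0]
opening: 0.0636
gripper_force: 30.0
```

```bash
python3 -c "
from h import *
foot('w6')"
```

```text
9.7167 [0.4681 0.0077 0.1379] [ -5.2 -15.4   8.2] [-5.48  1.77  0.03]
202 218 336 | 208 217 337 | 214 217 337 | 220 216 338 | 226 216 338 | 232 215 339 | 238 215 339 | 244 214 340 | 250 213 341 | 256 213 341 | 262 212 342 | 268 212 342 | 274 211 343 | 280 211 342 | 
mask row 158 221 332 0.77

mask row 164 220 333 0.77

mask row 176 219 334 0.77
```

{"api": "send_rows", "payload": {"deltas": [[[0.0012,0,0.001],0],[[0.0025,0,0.002],0],[[0.004,0,0.003],0],[[0.0056,0,0.0037],0],[[0.0056,0,0.0037],0]]}}

```text
clock: 10.18
tool_pos: [0.4691, 0.0057, 0.1359]
orientation: [-180.0, -0.0, -107.1]
force: [-1.7, -4.8, 8.5]
opening: 0.0636
gripper_force: 30.0
```

```bash
python3 -c "
from h import *
foot('w7')"
```

```text
10.2333 [0.4691 0.0057 0.1359] [-3.  -3.8  9.9] [-1.33  1.24  0.09]
202 218 336 | 208 217 336 | 214 217 337 | 220 216 337 | 226 216 338 | 232 216 338 | 238 215 339 | 244 215 340 | 250 213 341 | 256 213 341 | 262 212 342 | 268 212 342 | 274 211 343 | 280 211 343 | 
mask row 160 222 331 0.6

mask row 166 221 332 0.6

mask row 178 219 334 0.6
```

{"api": "send_rows", "payload": {"deltas": [[[0,0,0.001],0],[[0,0,0.002],0],[[0,0,0.003],0],[[0,0,0.003],0],[[0,0,0.003],0]]}}

```text
clock: 10.7
tool_pos: [0.4694, 0.0059, 0.1342]
orientation: [-180.0, -0.0, -107.1]
force: [-7.7, -3.0, 17.8]
opening: 0.0634
gripper_force: 30.0
```

{"api": "send_rows", "payload": {"deltas": [[[0,0,0],0],[[0,0,0],0],[[0,0,0],0],[[0,0,0],0],[[0,0,0],0]], "gripper": 1}}

```text
clock: 11.12
tool_pos: [0.4693, 0.0061, 0.1327]
orientation: [180.0, -0.0, -107.2]
force: [0.0, -1.1, -0.8]
opening: 0.0864
gripper_force: 0.0
```

```bash
python3 -c "
from h import *
foot('w8')"
```

```text
11.1667 [0.4693 0.006  0.1327] [-0.6  0.7  0. ] [ 0.07  0.11 -0.01]
202 219 335 | 208 217 336 | 214 217 337 | 220 216 337 | 226 215 338 | 232 215 338 | 238 214 339 | 244 214 339 | 250 213 340 | 256 213 340 | 262 213 341 | 268 212 341 | 274 211 342 | 280 211 342 | 
mask row 163 223 330 0.55

mask row 169 220 333 0.55

mask row 181 219 333 0.55
```

View pics/w8.png

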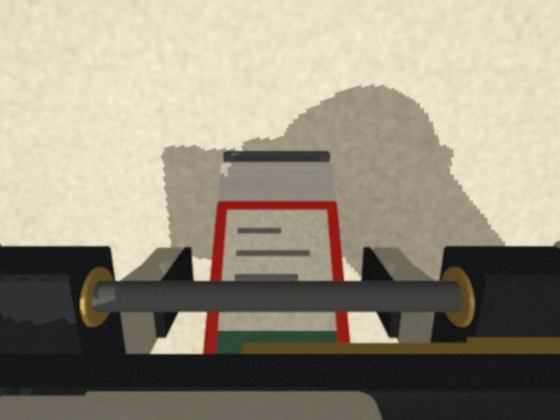

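The card sits centred on the rest, foot on the lip (lip cols 223–330, card 219–334). Next I'll lift, turn 90° and go over the top bar.

{"api": "send_rows", "payload": {"deltas": [[[0,0,-0.05],0],[[0,0,-0.1],0],[[0,0,-0.15],0],[[0,0,-0.17],-0.07],[[0,0,-0.17],-0.148]]}}

```text
clock: 11.63
tool_pos: [0.4713, 0.0065, 0.2737]
orientation: [-179.6, 0.2, -93.5]
force: [-0.1, -1.2, -0.7]
opening: 0.0878
gripper_force: 0.0
```

{"api": "send_rows", "payload": {"deltas": [[[0,0,0],-0.078],[[0,0,0],-0.156],[[0,0,0],-0.234],[[0,0,0],-0.312],[[0,0,0],-0.39]]}}

```text
clock: 12.05
tool_pos: [0.4692, 0.0059, 0.2688]
orientation: [180.0, 0.0, -58.4]
force: [-0.5, 0.5, 0.1]
opening: 0.0879
gripper_force: 0.0
```

{"api": "send_rows", "payload": {"deltas": [[[0,0,0],-0.078],[[0,0,0],-0.156],[[0,0,0],-0.234],[[0,0,0],-0.312],[[0,0,0],-0.39]]}}

```text
clock: 12.47
tool_pos: [0.4692, 0.006, 0.2687]
orientation: [180.0, 0.0, -23.3]
force: [1.3, 0.7, -0.4]
opening: 0.0872
gripper_force: 0.0
```

{"api": "send_rows", "payload": {"deltas": [[[0,0,0],-0.072],[[0,0,0],-0.072],[[0,0,0],-0.072],[[0,0,0],-0.072],[[0,0,0],-0.072]]}}

```text
clock: 12.88
tool_pos: [0.4693, 0.0059, 0.2688]
orientation: [180.0, 0.0, -17.3]
force: [-0.3, 0.2, 0.4]
opening: 0.0874
gripper_force: 0.0
```

Run:
```python
from h import *
w=ctrl.snapshot("wrist"); save(w,"w9",k=1.4); print(ctrl.get_obs()["joint_pos"].round(1))
go([.4795,.039,.172],-17.2)
for p in ((.4795,.039,.116),(.458,-.030,.02)): print(proj(w,p))
for r in ctrl.cut_out(w,"card_center")[:2]:
    m=r["pixels"].astype(np.uint8); c=max(cv2.findContours(m,0,2)[0],key=cv2.contourArea); print(r["conf"],cv2.boxPoints(cv2.minAreaRect(c)).round(1).tolist(),cv2.approxPolyDP(c,4,True)[:,0].tolist())
```

```text
[ 24.8   1.9 -26.3  -0.  -61.8  47.9]
from [0.4693 0.0059 0.2688] yaw -17.28 shift mm [ -0.1 -34.6  96.8] share [-1.000e-04 -4.330e-02  1.211e-01] turn -0.08 share -0.0009 rows 2.5 0.0
[230.02109104 215.00635097]
[312.11911111 188.35985177]
0.71 [[513.0, 203.10000610351562], [558.9000244140625, 177.8000030517578], [585.2000122070312, 225.6999969482422], [539.2999877929688, 251.0]] [[559, 178], [516, 208], [537, 245], [559, 240]]
0.62 [[204.10000610351562, 173.89999389648438], [323.5, 157.1999969482422], [335.1000061035156, 239.6999969482422], [215.6999969482422, 256.3999938964844]] [[324, 161], [211, 174], [216, 252], [230, 254], [320, 221]]
```

View pics/w9.png

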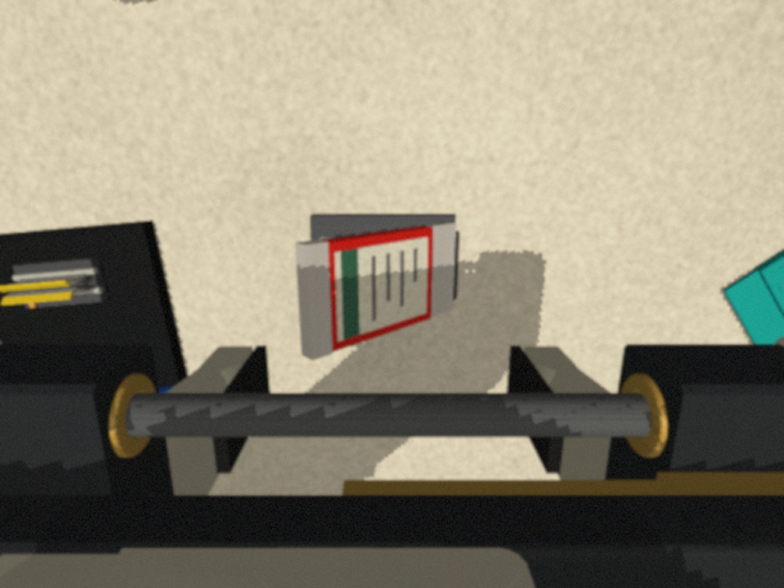

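The card's top bar is at px (224,213), where predicted. I'll descend over it.

{"api": "send_rows", "payload": {"deltas": [[[0,-0.0215,0],0],[[0,-0.0433,0.01],0],[[0,-0.0433,0.045],0],[[0,-0.0433,0.08],0],[[0,-0.0433,0.105],0]]}}

```text
clock: 13.4
tool_pos: [0.4789, 0.0391, 0.1831]
orientation: [180.0, 0.1, -17.2]
force: [-0.5, 0.8, 0.2]
opening: 0.0877
gripper_force: 0.0
```

{"api": "send_rows", "payload": {"deltas": [[[0,0,0.006],0],[[0,0,0.012],0],[[0,0,0.016],0],[[0,0,0.016],0],[[0,0,0.016],0]]}}

```text
clock: 13.82
tool_pos: [0.4801, 0.0392, 0.1731]
orientation: [-179.9, -0.1, -17.2]
force: [0.1, 0.4, -0.2]
opening: 0.0876
gripper_force: 0.0
```

{"api": "send_rows", "payload": {"deltas": [[[0,0,0],0],[[0,0,0],0],[[0,0,0],0],[[0,0,0],0],[[0,0,0],0]], "gripper": 0.35}}

```text
clock: 14.23
tool_pos: [0.4796, 0.0391, 0.1723]
orientation: [-180.0, -0.0, -17.2]
force: [0.8, 0.3, -0.1]
opening: 0.0597
gripper_force: 0.0
```

Run:
```python
from h import *
w=ctrl.snapshot("wrist"); save(w,"w10",k=1.4)
o=ctrl.get_obs(); print(o["tool_pos"].round(4),o["force"].round(1),o["opening"])
```

```text
[0.4795 0.0391 0.1722] [ 0.3 -0.3  0.2] 0.056224871040806
```

View pics/w10.png

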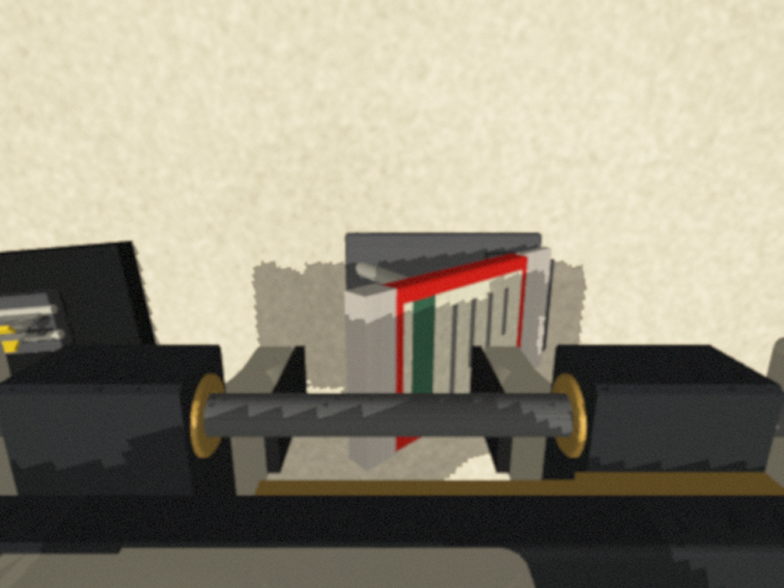

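The bar (cols 345–398, shown at 1.4×) lies between the fingers (290–485), with the right finger on the face side. Ten pictures have been viewed, so I'll use numbers only from here. Closing now.

{"api": "send_rows", "payload": {"deltas": [[[0,0,0],0],[[0,0,0],0],[[0,0,0],0],[[0,0,0],0],[[0,0,0],0]], "gripper": 0}}

```text
clock: 14.7
tool_pos: [0.4804, 0.0397, 0.1725]
orientation: [-179.9, -0.1, -17.1]
force: [-0.3, 5.4, 4.1]
opening: 0.0229
gripper_force: 3.1
```

Run:
```python
from h import *
o=ctrl.get_obs(); print(o["tool_pos"].round(4),o["force"].round(1),o["moment"].round(2),o["opening"],o["gripper_force"])
```

```text
[0.4804 0.0397 0.1725] [-0.3  5.4  4.1] [ 1.6  -0.23  0.02] 0.022911769398163754 3.096412941813469
```

{"api": "send_rows", "payload": {"deltas": [[[0,0,0],0],[[0,0,0],0],[[0,0,0],0],[[0,0,0],0],[[0,0,0],0]]}}

```text
clock: 15.12
tool_pos: [0.4805, 0.0396, 0.173]
orientation: [-179.9, -0.1, -17.1]
force: [1.2, 3.2, 6.1]
opening: 0.0203
gripper_force: 27.4
```

{"api": "send_rows", "payload": {"deltas": [[[0.0,0.008,-0.009],0],[[0,0.0166,-0.0146],0],[[0,0.0257,-0.02],0],[[0,0.0348,-0.0243],0],[[0,0.0445,-0.028],0]]}}

```text
clock: 15.53
tool_pos: [0.4736, 0.0075, 0.1987]
orientation: [-179.6, -0.6, -17.0]
force: [-1.0, 11.4, 23.6]
opening: 0.0137
gripper_force: 28.3
```

{"api": "send_rows", "payload": {"deltas": [[[0.0,0.0096,-0.0033],0],[[0,0.0198,-0.0055],0],[[0,0.0298,-0.0076],0],[[0,0.04,-0.009],0],[[0,0.05,-0.01],0]]}}

```text
clock: 15.95
tool_pos: [0.4576, -0.0333, 0.2035]
orientation: [-179.9, -0.1, -17.1]
force: [-0.5, 1.5, 2.4]
opening: 0.0099
gripper_force: 30.0
```

{"api": "send_rows", "payload": {"deltas": [[[0.0,0,-0.02],0],[[0,0,-0.05],0],[[0,0,-0.09],0],[[0,0,-0.13],0],[[0,0,-0.15],0]]}}

```text
clock: 16.37
tool_pos: [0.4575, -0.0336, 0.3255]
orientation: [-180.0, -0.1, -17.2]
force: [1.0, 0.2, -1.7]
opening: 0.0094
gripper_force: 30.0
```

{"api": "send_rows", "payload": {"deltas": [[[0.0,0,-0.02],0],[[0,0,-0.03],0],[[0,0,-0.03],0],[[0,0,-0.03],0],[[0,0,-0.03],0]]}}

```text
clock: 16.78
tool_pos: [0.4565, -0.0333, 0.3449]
orientation: [179.9, 0.1, -17.2]
force: [0.8, -0.6, -1.5]
opening: 0.0097
gripper_force: 30.0
```

Opening is 9.7 mm, so the card is flush and upright in the pads. Now over to the clip.

{"api": "send_rows", "payload": {"deltas": [[[-0.0019,-0.036,0],0],[[-0.0038,-0.072,0],0],[[-0.0057,-0.108,0],0],[[-0.0076,-0.144,0],0],[[-0.0095,-0.18,0],0]]}}

```text
clock: 17.2
tool_pos: [0.4921, 0.1077, 0.345]
orientation: [179.9, 0.1, -17.2]
force: [1.0, -0.7, -1.4]
opening: 0.0099
gripper_force: 30.0
```

{"api": "send_rows", "payload": {"deltas": [[[-0.0019,-0.036,0],0],[[-0.0038,-0.072,0],0],[[-0.0057,-0.108,0],0.07],[[-0.0076,-0.144,0],0.148],[[-0.0095,-0.18,0],0.226]]}}

```text
clock: 17.62
tool_pos: [0.5274, 0.2477, 0.3447]
orientation: [179.8, 0.0, -37.8]
force: [0.5, -1.1, -1.3]
opening: 0.0094
gripper_force: 30.0
```

{"api": "send_rows", "payload": {"deltas": [[[0,0,0],0.078],[[0,0,0],0.156],[[0,0,0],0.234],[[0,0,0],0.312],[[0,0,0],0.39]]}}

```text
clock: 18.03
tool_pos: [0.5273, 0.2464, 0.3444]
orientation: [179.8, -0.1, -72.9]
force: [0.3, 0.1, -1.4]
opening: 0.0096
gripper_force: 30.0
```

{"api": "send_rows", "payload": {"deltas": [[[0,0,0],0.078],[[0,0,0],0.156],[[0,0,0],0.234],[[0,0,0],0.312],[[0,0,0],0.334]]}}

```text
clock: 18.45
tool_pos: [0.5273, 0.2463, 0.3446]
orientation: [179.9, -0.1, -103.1]
force: [-0.0, -0.5, -1.6]
opening: 0.0095
gripper_force: 30.0
```

Run:
```python
from h import *
np.set_printoptions(precision=1,suppress=True)
w=ctrl.snapshot("wrist"); s=ctrl.snapshot("top"); q=ctrl.snapshot("scene"); o=ctrl.get_obs()
for n,i in (("w",w),("s",s),("q",q)): np.savez(f"c_{n}.npz",**{k:np.array(v) for k,v in i.items()})
go([.528,.248,.345],-102.7)
def T(p,o=o):
    y=np.radians(o["orientation"][2]); c,s_=np.cos(y),np.sin(y); return o["tool_pos"]+np.array([c*p[0]+s_*p[1],s_*p[0]-c*p[1],-p[2]])
print("wrist near foot corner pred",proj(w,T([.032,0,.172])),"near side at tips",proj(w,T([.032,0,.066])),"far foot",proj(w,T([-.032,0,.172])))
print("clip ctr pred wrist",proj(w,[.528,.248,.042]))
for n,i in (("w",w),("q",q),("s",s)):
    for r in ctrl.cut_out(i,"card_center")[:3]:
        m=r["pixels"]; ys,xs=np.nonzero(m); print(n,r["conf"],np.array(r["xy"])*[560,420],m.sum(),xs.min(),xs.max(),ys.min(),ys.max())
print("scene pred foot corners",proj(q,T([.032,0,.172])),proj(q,T([-.032,0,.172])),proj(q,T([.032,0,.05])),proj(q,T([-.032,0,.05])))
h=cv2.cvtColor(w["color"],cv2.COLOR_RGB2HSV); m=cv2.inRange(h,(22,120,90),(34,255,255))
N,L,st,ce=cv2.connectedComponentsWithStats(m)
for k in range(1,N):
    if st[k,4]>30: print("yellow",st[k],ce[k],ray(w,ce[k],.042)*1e3)
```

```text
from [0.5 0.2 0.3] yaw -102.58 shift mm [-1.8 -0.2  0.1] share [-0. -0.  0.] turn 0.12 share 0.0014 rows 0.0 0.0
wrist near foot corner pred [275.7 171.6] near side at tips [275.4 206.3] far foot [276.4 247.1]
clip ctr pred wrist [275.9 182.2]
w 0.57 [276.  244.3] 2685 265 288 174 337
q 0.65 [222.2 305.3] 1054 198 245 284 322
q 0.63 [172.5 223.8] 741 151 192 206 242
s 0.92 [387.4 275.1] 995 362 409 256 289
s 0.62 [389.2 158.6] 943 372 410 138 183
scene pred foot corners [334.5 140.3] [352.6 133.9] [337.9 109.8] [357.6 103.2]
yellow [271 162   4  16  61] [272.5 169.6] [528.5 232.4  42. ]
yellow [278 162   4  15  52] [279.6 168.4] [520.  232.9  42. ]
yellow [351 212  20   9  89] [358.8 217.3] [438.8 313.8  42. ]
yellow [351 215  38  17 388] [371.1 226.1] [425.7 328.6  42. ]
yellow [491 342  27  11 157] [506.7 348.8] [270.2 548.5  42. ]
```

Run:
```python
from h import *
np.set_printoptions(precision=1,suppress=True)
w=dict(np.load("c_w.npz")); q=dict(np.load("c_q.npz"))
h=cv2.cvtColor(w["color"],cv2.COLOR_RGB2HSV)
def runs(row,img,c0,c1): return [tuple(int(v) for v in img[row,c]) for c in range(c0,c1)]
print("wrist HSV-V rows:")
for r in (158,164,170,173,176,180,186,192,198,204): print(r,h[r,264:289,2].tolist(), "S",h[r,268:285:2,1].tolist())
hq=cv2.cvtColor(q["color"],cv2.COLOR_RGB2HSV)
red=((hq[...,0]<8)|(hq[...,0]>172))&(hq[...,1]>120)&(hq[...,2]>60)
ys,xs=np.nonzero(red[80:170,300:400]); 
for r in range(80,170,2):
    c=np.nonzero(red[r,300:400])[0]+300
    if len(c): print("red",r,c.min(),c.max(),len(c))
print("gray scene")
for r in range(118,156,3): print(r,[int(v) for v in hq[r,322:366:2,2]])
```

```text
wrist HSV-V rows:
158 [65, 69, 70, 80, 109, 137, 142, 123, 92, 68, 61, 64, 67, 62, 61, 71, 102, 134, 139, 126, 99, 75, 67, 66, 67] S [26, 31, 19, 8, 11, 4, 23, 31, 23]
164 [61, 67, 67, 74, 100, 128, 160, 172, 172, 167, 149, 117, 103, 123, 150, 162, 170, 173, 159, 134, 99, 74, 67, 68, 66] S [28, 115, 214, 142, 52, 168, 210, 101, 18]
170 [65, 64, 65, 73, 96, 131, 159, 171, 175, 170, 149, 121, 104, 114, 146, 162, 168, 171, 158, 131, 95, 72, 69, 67, 63] S [19, 115, 204, 151, 51, 157, 208, 103, 19]
173 [64, 65, 65, 69, 95, 128, 158, 166, 172, 171, 155, 127, 111, 112, 126, 141, 162, 170, 162, 136, 102, 76, 67, 65, 66] S [27, 108, 218, 158, 44, 83, 170, 101, 28]
176 [64, 67, 68, 70, 91, 127, 154, 168, 171, 168, 157, 132, 115, 115, 112, 122, 149, 167, 163, 138, 106, 79, 63, 68, 65] S [28, 108, 216, 154, 47, 34, 133, 99, 24]
180 [92, 96, 92, 89, 112, 147, 154, 138, 122, 120, 118, 119, 120, 119, 116, 117, 117, 117, 119, 117, 97, 75, 69, 65, 67] S [25, 76, 201, 223, 221, 226, 229, 208, 121]
186 [95, 103, 102, 102, 118, 144, 144, 127, 118, 119, 119, 119, 118, 118, 117, 119, 117, 116, 117, 118, 1
[... 1324 characters left out ...]
42, 26, 32, 30, 17, 13, 49, 54, 54, 53, 54, 59, 79, 103, 130, 147, 151, 149, 148, 147, 148]
139 [58, 41, 24, 33, 36, 14, 16, 47, 60, 77, 95, 129, 143, 153, 153, 149, 149, 149, 149, 149, 150, 148]
142 [50, 54, 56, 61, 59, 43, 52, 66, 106, 154, 156, 138, 147, 152, 152, 152, 150, 150, 149, 150, 150, 149]
145 [49, 48, 46, 49, 49, 38, 43, 61, 92, 96, 80, 47, 83, 141, 152, 152, 153, 150, 149, 149, 147, 149]
148 [50, 48, 48, 49, 49, 36, 45, 52, 50, 39, 21, 16, 9, 69, 140, 150, 149, 149, 151, 149, 149, 152]
151 [65, 47, 47, 56, 52, 39, 69, 53, 19, 14, 13, 13, 11, 8, 54, 130, 152, 151, 151, 151, 153, 151]
154 [82, 72, 53, 61, 73, 63, 87, 55, 15, 9, 12, 12, 13, 13, 7, 49, 126, 153, 155, 153, 153, 152]
```

Run:
```python
from h import *
from scipy.optimize import least_squares
np.set_printoptions(precision=2,suppress=True)
w=dict(np.load("c_w.npz")); q=dict(np.load("c_q.npz")); o=ctrl.get_obs()
def T(p,o=o):
    y=np.radians(o["orientation"][2]); c,s_=np.cos(y),np.sin(y); return o["tool_pos"]+np.array([c*p[0]+s_*p[1],s_*p[0]-c*p[1],-p[2]])
h=cv2.cvtColor(w["color"],cv2.COLOR_RGB2HSV)
print("S cols 275-279:",[(r,int(h[r,274:280,1].mean()),int(w["color"][r,274:280,0].mean())) for r in range(150,214)])
# lip near end
ye=h[...,1].astype(int); print("lip S:",[(r,int(h[r,271:274,1].mean()),int(h[r,278:281,1].mean())) for r in range(155,184)])
for r in (160.5,161.5,162.5):
    p=ray(w,(276,r),.042); d=p-o["tool_pos"]; y=np.radians(o["orientation"][2]); print("lip end tool x,y mm",r,1e3*(np.cos(y)*d[0]+np.sin(y)*d[1]),1e3*(np.sin(y)*d[0]-np.cos(y)*d[1]))
g=cv2.cvtColor(q["color"],cv2.COLOR_RGB2GRAY)
for c in (338,340,342,344,346,348,350,352): print("scene col",c,g[128:148,c].tolist())
for zt in (.165,.172,.18): print(zt,"rows s=0,28,114",[proj(w,T([.032,0,zt-s]))[1].round(1) for s in (0,.028,.114)],"scene",proj(q,T([.032,0,zt])),proj(q,T([-.032,0,zt])))
```

```text
S cols 275-279: [(150, 23, 28), (151, 17, 29), (152, 19, 29), (153, 12, 30), (154, 28, 34), (155, 14, 47), (156, 9, 60), (157, 10, 65), (158, 8, 64), (159, 10, 66), (160, 21, 76), (161, 56, 98), (162, 93, 118), (163, 121, 130), (164, 126, 134), (165, 129, 131), (166, 127, 131), (167, 124, 129), (168, 123, 128), (169, 122, 130), (170, 120, 132), (171, 120, 133), (172, 113, 131), (173, 93, 128), (174, 78, 126), (175, 73, 124), (176, 72, 125), (177, 84, 129), (178, 122, 127), (179, 181, 120), (180, 221, 118), (181, 223, 117), (182, 227, 117), (183, 226, 118), (184, 219, 118), (185, 222, 118), (186, 219, 118), (187, 222, 117), (188, 223, 118), (189, 227, 118), (190, 222, 118), (191, 219, 118), (192, 219, 118), (193, 222, 118), (194, 226, 117), (195, 225, 117), (196, 218, 119), (197, 217, 119), (198, 226, 117), (199, 218, 119), (200, 218, 118), (201, 225, 117), (202, 218, 118), (203, 172, 117), (204, 98, 115), (205, 44, 112), (206, 27, 111), (207, 29, 111), (208, 31, 109), (209, 28, 113), (210, 30, 122), (211, 28, 145), (212, 30, 165), (213, 29, 170)]
lip S: [(155, 24, 20), (156, 21, 19),
[... 1103 characters left out ...]
3, 139, 125, 107, 78, 48, 22]
scene col 348 [18, 22, 23, 29, 41, 49, 51, 55, 75, 112, 136, 144, 148, 145, 144, 142, 142, 133, 117, 94]
scene col 350 [20, 20, 28, 39, 48, 52, 53, 66, 97, 128, 143, 144, 146, 144, 143, 145, 142, 144, 143, 138]
scene col 352 [19, 28, 38, 48, 53, 58, 70, 93, 123, 139, 141, 141, 141, 143, 144, 144, 141, 143, 143, 143]
0.165 rows s=0,28,114 [np.float64(173.4), np.float64(180.1), np.float64(215.9)] scene [334.73 138.55] [352.94 132.08]
0.172 rows s=0,28,114 [np.float64(171.9), np.float64(178.2), np.float64(211.5)] scene [334.55 140.17] [352.67 133.7 ]
0.18 rows s=0,28,114 [np.float64(170.3), np.float64(176.3), np.float64(207.0)] scene [334.34 141.99] [352.37 135.54]
```

{"api": "send_rows", "payload": {"deltas": [[[-0.0031,-0.0006,0.03],0],[[-0.0031,-0.0006,0.06],0],[[-0.0031,-0.0006,0.095],0],[[-0.0031,-0.0006,0.125],0],[[-0.0031,-0.0006,0.145],0]]}}

```text
clock: 19.17
tool_pos: [0.5277, 0.2482, 0.2278]
orientation: [179.9, -0.1, -102.6]
force: [-0.6, -0.2, -0.3]
opening: 0.0096
gripper_force: 30.0
```

{"api": "send_rows", "payload": {"deltas": [[[0,0,0],0],[[0,0,0],0],[[0,0,0],0],[[0,0,0],0],[[0,0,0],0]]}}

```text
clock: 19.58
tool_pos: [0.5292, 0.2491, 0.2319]
orientation: [-179.9, 0.1, -102.6]
force: [0.7, 1.0, -1.2]
opening: 0.0096
gripper_force: 30.0
```

Run:
```python
from h import *
np.set_printoptions(precision=2,suppress=True)
w=ctrl.snapshot("wrist"); q=ctrl.snapshot("scene"); o=ctrl.get_obs(); print(o["tool_pos"],o["force"],o["orientation"])
h=cv2.cvtColor(w["color"],cv2.COLOR_RGB2HSV)
for r in range(140,206,3): print(r,"S",h[r,264:290:2,1].tolist(),"V",h[r,264:290:2,2].tolist())
```

```text
[0.53 0.25 0.23] [ 0.1   0.48 -1.29] [-179.94    0.08 -102.65]
140 S [17, 22, 30, 43, 28, 40, 33, 32, 27, 21, 27, 20, 32] V [46, 35, 34, 30, 27, 32, 23, 32, 28, 36, 28, 25, 32]
143 S [44, 17, 26, 32, 7, 31, 39, 8, 16, 15, 32, 9, 26] V [29, 30, 29, 32, 35, 25, 33, 31, 31, 33, 32, 28, 29]
146 S [41, 0, 8, 8, 26, 40, 24, 17, 23, 29, 31, 30, 16] V [31, 29, 31, 32, 30, 32, 32, 30, 33, 35, 33, 34, 32]
149 S [29, 22, 24, 16, 25, 16, 41, 39, 36, 57, 34, 17, 17] V [26, 35, 32, 31, 31, 32, 31, 33, 28, 27, 30, 30, 30]
152 S [17, 10, 23, 32, 22, 24, 18, 34, 16, 40, 26, 9, 8] V [30, 26, 34, 32, 23, 32, 29, 30, 31, 32, 29, 27, 31]
155 S [11, 10, 25, 9, 18, 15, 17, 18, 23, 33, 8, 26, 55] V [24, 25, 31, 28, 29, 33, 30, 28, 34, 23, 32, 30, 28]
158 S [24, 9, 0, 47, 33, 23, 27, 29, 26, 31, 20, 41, 23] V [32, 28, 25, 27, 31, 34, 28, 26, 29, 25, 26, 31, 33]
161 S [36, 8, 30, 9, 9, 18, 39, 53, 9, 35, 28, 8, 24] V [28, 31, 34, 28, 29, 28, 33, 29, 30, 29, 27, 32, 32]
164 S [30, 16, 36, 32, 25, 17, 12, 7, 12, 12, 34, 30, 30] V [43, 49, 98, 112, 91, 46, 43, 39, 44, 43, 90, 121, 109]
167 S [8, 14, 32, 29, 26, 
[... 955 characters left out ...]
118, 118, 119, 120, 130, 164, 121]
191 S [8, 4, 45, 170, 225, 229, 221, 209, 207, 207, 222, 115, 39] V [67, 66, 107, 120, 118, 118, 119, 122, 122, 121, 122, 151, 119]
194 S [8, 4, 87, 207, 221, 231, 210, 229, 227, 223, 227, 104, 34] V [66, 66, 103, 117, 119, 117, 120, 118, 119, 120, 120, 145, 120]
197 S [8, 12, 129, 212, 217, 220, 238, 217, 207, 219, 218, 100, 36] V [64, 65, 99, 118, 121, 117, 117, 120, 121, 119, 116, 138, 119]
200 S [8, 15, 163, 231, 215, 229, 208, 214, 234, 224, 215, 116, 35] V [65, 67, 100, 117, 120, 118, 120, 119, 119, 117, 122, 128, 117]
203 S [12, 25, 140, 176, 173, 176, 176, 177, 177, 163, 171, 120, 37] V [65, 70, 106, 116, 118, 116, 116, 117, 117, 119, 118, 123, 111]
```

The edge sits midway between the yellow lips (cols 269.5–286.5, metal 276–280). Pressing in stepwise.

{"api": "send_rows", "payload": {"deltas": [[[0,0,0.005],0],[[0,0,0.01],0],[[0,0,0.015],0],[[0,0,0.02],0],[[0,0,0.025],0]]}}

```text
clock: 20.1
tool_pos: [0.529, 0.2489, 0.2105]
orientation: [-180.0, 0.0, -102.6]
force: [-1.2, -0.8, 6.9]
opening: 0.0097
gripper_force: 30.0
```

{"api": "send_rows", "payload": {"deltas": [[[0,0,0.003],0],[[0,0,0.006],0],[[0,0,0.009],0],[[0,0,0.0115],0],[[0,0,0.0115],0]]}}

```text
clock: 20.52
tool_pos: [0.5287, 0.2489, 0.2009]
orientation: [180.0, 0.0, -102.7]
force: [-0.1, 0.0, 1.5]
opening: 0.0097
gripper_force: 30.0
```

{"api": "send_rows", "payload": {"deltas": [[[0,0,0.002],0],[[0,0,0.004],0],[[0,0,0.006],0],[[0,0,0.0075],0],[[0,0,0.0075],0]]}}

```text
clock: 20.93
tool_pos: [0.5291, 0.2491, 0.1957]
orientation: [-180.0, 0.0, -102.6]
force: [-0.0, 0.6, 6.0]
opening: 0.0098
gripper_force: 30.0
```

{"api": "send_rows", "payload": {"deltas": [[[0,0,0.001],0],[[0,0,0.002],0],[[0,0,0.003],0],[[0,0,0.003],0],[[0,0,0.003],0]]}}

```text
clock: 21.35
tool_pos: [0.53, 0.2498, 0.1953]
orientation: [-179.8, 0.2, -102.6]
force: [-1.8, 1.1, 15.6]
opening: 0.01
gripper_force: 30.1
```

{"api": "send_rows", "payload": {"deltas": [[[0,0,0.001],0],[[0,0,0.002],0],[[0,0,0.003],0],[[0,0,0.004],0],[[0,0,0.004],0]]}}

```text
clock: 21.77
tool_pos: [0.5318, 0.2508, 0.1948]
orientation: [-179.6, 0.4, -102.5]
force: [-1.6, 0.8, 28.6]
opening: 0.0097
gripper_force: 30.3
```

Run:
```python
from h import *
from scipy.optimize import least_squares
np.set_printoptions(precision=2,suppress=True)
q=ctrl.snapshot("scene"); w=ctrl.snapshot("wrist"); o=ctrl.get_obs(); print(o["tool_pos"]*1e3,o["force"],o["moment"],o["orientation"])
h=cv2.cvtColor(w["color"],cv2.COLOR_RGB2HSV)
print("wrist S:",[(r,int(h[r,275:280,1].mean())) for r in range(168,212)])
g=cv2.cvtColor(q["color"],cv2.COLOR_RGB2GRAY); s=q["color"]
def T(p,o=o):
    y=np.radians(o["orientation"][2]); c,s_=np.cos(y),np.sin(y); return o["tool_pos"]+np.array([c*p[0]+s_*p[1],s_*p[0]-c*p[1],-p[2]])
for zt in (.176,.180): print("red/metal line",proj(q,T([.032,-.005,zt-.028])),proj(q,T([-.032,-.005,zt-.028])),"red/bar",proj(q,T([.032,-.005,zt-.114])),proj(q,T([-.032,-.005,zt-.114])))
for c in range(332,352,2): print(c,[int(v) for v in g[158:180,c]],"S",[int(v) for v in cv2.cvtColor(s,cv2.COLOR_RGB2HSV)[158:180,c,1]])
```

```text
[531.78 250.76 194.77] [-2.13  1.3  28.16] [0.24 1.03 0.06] [-179.57    0.37 -102.53]
wrist S: [(168, 20), (169, 19), (170, 18), (171, 21), (172, 19), (173, 38), (174, 85), (175, 150), (176, 192), (177, 203), (178, 214), (179, 215), (180, 217), (181, 219), (182, 224), (183, 228), (184, 221), (185, 219), (186, 227), (187, 220), (188, 232), (189, 220), (190, 217), (191, 226), (192, 218), (193, 222), (194, 222), (195, 222), (196, 231), (197, 223), (198, 219), (199, 224), (200, 227), (201, 225), (202, 218), (203, 177), (204, 106), (205, 45), (206, 30), (207, 32), (208, 31), (209, 30), (210, 29), (211, 30)]
red/metal line [334.02 168.21] [350.76 161.92] red/bar [336.19 150.55] [353.84 144.12]
red/metal line [333.93 168.98] [350.62 162.7 ] red/bar [336.08 151.42] [353.69 144.99]
332 [65, 38, 19, 10, 6, 9, 9, 12, 8, 17, 22, 37, 44, 39, 26, 19, 16, 8, 8, 8, 5, 8] S [34, 26, 38, 106, 196, 180, 188, 174, 201, 111, 61, 20, 33, 26, 10, 26, 45, 57, 0, 57, 51, 85]
334 [40, 22, 18, 15, 19, 20, 20, 16, 25, 33, 46, 51, 49, 45, 44, 47, 39, 21, 15, 10, 9, 4] S [109, 184, 220, 244, 228, 224, 231, 255, 2
[... 867 characters left out ...]
, 54, 49, 35, 21, 16, 9, 5, 9, 6, 1, 10] S [255, 242, 246, 246, 237, 207, 173, 145, 129, 86, 38, 28, 21, 14, 12, 30, 51, 51, 28, 43, 170, 85]
346 [19, 20, 23, 19, 28, 38, 56, 62, 57, 52, 53, 50, 39, 22, 19, 11, 8, 6, 5, 5, 6, 21] S [255, 242, 229, 246, 194, 170, 148, 135, 97, 51, 32, 20, 7, 11, 13, 39, 57, 85, 146, 85, 73, 46]
348 [22, 22, 21, 22, 32, 50, 57, 53, 45, 53, 66, 55, 34, 21, 15, 8, 11, 8, 4, 4, 17, 43] S [233, 229, 246, 237, 166, 109, 116, 95, 38, 19, 19, 18, 7, 35, 17, 102, 23, 57, 85, 102, 43, 45]
350 [22, 20, 22, 18, 29, 30, 34, 31, 26, 29, 35, 31, 22, 16, 14, 10, 7, 10, 7, 17, 47, 73] S [233, 237, 227, 228, 142, 76, 57, 46, 28, 26, 21, 8, 12, 16, 0, 0, 32, 46, 36, 45, 51, 49]
```

Floor reached at TCP z ≈ 0.195, about 17 mm below first jaw contact (0.2105), as it must be; 28 N with no in-plane moment, so it is flat on the floor. I'll relieve the load, open a little and lift off.

{"api": "send_rows", "payload": {"deltas": [[[0,0,-0.002],0],[[0,0,-0.004],0],[[0,0,-0.004],0],[[0,0,-0.004],0],[[0,0,-0.004],0]]}}

```text
clock: 22.28
tool_pos: [0.5302, 0.25, 0.1952]
orientation: [-179.8, 0.2, -102.6]
force: [-0.5, 1.4, 14.3]
opening: 0.0097
gripper_force: 30.0
```

{"api": "send_rows", "payload": {"deltas": [[[0,0,0],0],[[0,0,0],0],[[0,0,0],0],[[0,0,0],0],[[0,0,0],0]], "gripper": 0.35}}

```text
clock: 22.7
tool_pos: [0.5284, 0.2485, 0.1923]
orientation: [180.0, -0.1, -102.7]
force: [0.7, 0.2, 0.6]
opening: 0.0299
gripper_force: 0.0
```

{"api": "send_rows", "payload": {"deltas": [[[0,0,-0.015],0],[[0,0,-0.04],0],[[0,0,-0.08],0],[[0,0,-0.12],0],[[0,0,-0.15],0]]}}

```text
clock: 23.12
tool_pos: [0.5289, 0.2488, 0.3152]
orientation: [-179.9, 0.0, -102.7]
force: [1.0, 1.3, 0.2]
opening: 0.0302
gripper_force: 0.0
```

{"api": "send_rows", "payload": {"deltas": [[[-0.02,0,-0.03],0],[[-0.06,0,-0.04],0],[[-0.1,0,-0.04],0],[[-0.12,0,-0.04],0],[[-0.12,0,-0.04],0]]}}

```text
clock: 23.53
tool_pos: [0.55, 0.3452, 0.3435]
orientation: [180.0, -0.0, -102.6]
force: [0.6, 0.3, -0.8]
opening: 0.0311
gripper_force: 0.0
```

Run:
```python
from h import *
np.set_printoptions(precision=2,suppress=True)
w=ctrl.snapshot("wrist"); q=ctrl.snapshot("scene"); s=ctrl.snapshot("top"); o=ctrl.get_obs(); print(o["clock"],o["tool_pos"],o["orientation"])
for n,i in (("w",w),("s",s),("q",q)): np.savez(f"d_{n}.npz",**{k:np.array(v) for k,v in i.items()})
O=np.array([.5285,.2487]); y=np.radians(-12.65); R2=np.array([[np.cos(y),-np.sin(y)],[np.sin(y),np.cos(y)]])
def B(p): return [*(O+R2@np.array(p[:2])),p[2]]
C=[(a,b,z) for z in (.130,.144) for a,b in ((-.005,-.032),(.005,-.032),(.005,.032),(-.005,.032))]
for n,i in (("w",w),("q",q),("s",s)):
    print(n,"pred box z.130/.144:",np.array([proj(i,B(c)) for c in C]).round(0).tolist())
    for r in ctrl.cut_out(i,"card_center")[:4]:
        m=r["pixels"].astype(np.uint8); c=max(cv2.findContours(m,0,2)[0],key=cv2.contourArea)
        print(n,round(r["conf"],2),np.array(r["xy"])*[560,420],cv2.approxPolyDP(c,3,True)[:,0].tolist())
```

```text
23.6833 [0.55 0.34 0.34] [ 179.95   -0.07 -102.65]
w pred box z.130/.144: [[282.0, 45.0], [270.0, 45.0], [271.0, 124.0], [282.0, 124.0], [283.0, 41.0], [270.0, 41.0], [270.0, 125.0], [282.0, 125.0]]
w 0.6 [272.1   86.39] [[271, 44], [269, 124], [279, 127], [281, 46]]
q pred box z.130/.144: [[333.0, 149.0], [335.0, 151.0], [353.0, 144.0], [351.0, 142.0], [334.0, 146.0], [335.0, 148.0], [353.0, 141.0], [352.0, 139.0]]
q 0.87 [171.58 222.6 ] [[192, 213], [177, 205], [150, 233], [167, 241]]
q 0.63 [341.88 153.38] [[352, 140], [335, 146], [334, 168], [349, 163]]
q 0.61 [220.42 303.62] [[208, 285], [197, 304], [236, 322], [246, 302]]
s pred box z.130/.144: [[194.0, 214.0], [195.0, 210.0], [171.0, 204.0], [170.0, 208.0], [193.0, 214.0], [193.0, 210.0], [170.0, 204.0], [169.0, 208.0]]
s 0.88 [392.  161.2] [[388, 137], [372, 148], [393, 183], [410, 172]]
s 0.6 [390.88 273.59] [[404, 258], [399, 256], [364, 269], [366, 288], [372, 290], [408, 278]]
```

Run:
```python
from h import *
np.set_printoptions(precision=1,suppress=True)
O=np.array([.5285,.2487]); y=np.radians(-12.65); R2=np.array([[np.cos(y),-np.sin(y)],[np.sin(y),np.cos(y)]])
loc=lambda p:R2.T@(p[:2]-O)*1e3
w=dict(np.load("d_w.npz")); h=cv2.cvtColor(w["color"],cv2.COLOR_RGB2HSV); m=cv2.inRange(h,(20,100,70),(36,255,255))
N,L,st,ce=cv2.connectedComponentsWithStats(m)
for k in range(1,N):
    if st[k,4]>10:
        x0,y0,ww,hh=st[k,:4]; print("yellow",st[k],"ends caddy-local mm",loc(ray(w,(ce[k][0],y0-.5),.042)),loc(ray(w,(ce[k][0],y0+hh-.5),.042)))
g=w["color"].astype(int)
print("card rows col 274-276:",[(r,*g[r,274:277].mean(0).astype(int)) for r in list(range(36,52))+list(range(118,134))])
print("col profile r80:",g[80,262:290].tolist())
for r in (42,44,124,126): print(r,loc(ray(w,(275,r),.144)))
```

```text
yellow [283  69   3  48 142] ends caddy-local mm [ -8.3 -24.6] [-8.7 25.7]
yellow [ 352  130   48   26 1163] ends caddy-local mm [-113.    39.9] [-115.4   69.4]
yellow [197 267  15  60 456] ends caddy-local mm [ 94.2 210.5] [ 99.4 298.9]
yellow [343 267  15  60 431] ends caddy-local mm [-96.1 210.4] [-101.5  298.8]
yellow [ 116  311  421   44 6125] ends caddy-local mm [-135.4  274.3] [-141.1  343.5]
card rows col 274-276: [(36, np.int64(47), np.int64(48), np.int64(46)), (37, np.int64(47), np.int64(48), np.int64(47)), (38, np.int64(46), np.int64(47), np.int64(45)), (39, np.int64(47), np.int64(49), np.int64(48)), (40, np.int64(45), np.int64(46), np.int64(45)), (41, np.int64(50), np.int64(52), np.int64(50)), (42, np.int64(105), np.int64(100), np.int64(94)), (43, np.int64(197), np.int64(188), np.int64(174)), (44, np.int64(243), np.int64(239), np.int64(228)), (45, np.int64(249), np.int64(245), np.int64(236)), (46, np.int64(249), np.int64(246), np.int64(237)), (47, np.int64(249), np.int64(245), np.int64(236)), (48, np.int64(249), np.int64(245), np.int64(236)), (49, np.int64(249), np.int64(
[... 774 characters left out ...]
, np.int64(25)), (131, np.int64(33), np.int64(32), np.int64(31)), (132, np.int64(28), np.int64(29), np.int64(28)), (133, np.int64(29), np.int64(28), np.int64(28))]
col profile r80: [[62, 62, 59], [88, 87, 86], [103, 103, 102], [105, 105, 103], [108, 107, 104], [128, 121, 101], [187, 172, 122], [237, 228, 197], [248, 244, 231], [250, 247, 238], [249, 246, 237], [249, 246, 237], [249, 245, 237], [249, 246, 237], [250, 246, 238], [250, 247, 239], [250, 246, 237], [249, 246, 237], [249, 245, 236], [236, 232, 218], [196, 189, 152], [169, 151, 75], [161, 138, 39], [134, 117, 57], [88, 83, 66], [69, 70, 69], [71, 70, 69], [71, 72, 73]]
42 [  1.  -31.4]
44 [  1. -30.]
124 [ 1.1 31.5]
126 [ 1.1 33.1]
```

The card stands within about 1 mm of the clip's middle (card ends −31/+34 mm, lips −25/+26 mm). Its top is at the 144 mm that full seating requires, and the arm is clear. Handing in.

```bash
python3 -c "
from plant import ctrl
print(ctrl.close_job())"
```

```text
the job is handed in; nothing more can be done
None
```

The red card frame is upright in the middle of the caddy's spring clip, pressed home with its white face towards the pen cup, and the job is handed in at about 24 s; no verdict was shown.

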